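# Pull the switch knob with the knob puller

### The job

Pick up the C-shaped knob puller, slide its fork under the snug round knob on the control box and pull straight up, keeping the knob level, until the knob pops off its spindle. Never take hold of the knob itself with the gripper. Then stand the puller upright, with its whole foot on the fibreboard sheet and the knob still resting level and central on its fork, let go, and leave the tape roll and tape measure where they are.

Things in the scene. Friction and masses are not known exactly. Their poses are not given: they have to be found in the camera images.
- puller: loose knob puller, 120 mm tall, 0.2 kg: steel C hook standing upright on its flat fork, wooden grip on top. Origin: underside of the fork, straight below the grip; z up; fork opens to +x. Grip: upright block 26 (x) by 16 (y) mm, z 65 to 120 mm: pinch its 16 mm at z = 95. Back plate: x = -44 to -36 mm, 30 wide. Top arm: z 56 to 65 mm. Stands left or right of the box, sheet on the other side
- fork_seat (a point): where the knob's axis belongs on the puller's fork: level with the fork's top face, 5 mm above the puller's origin, same axes. Fork 5 mm thick, 50 mm wide in y; its slot is 24 mm wide, from x = -24 mm to the open front; rounded prong tips end at x = +32 mm. Free height above the fork, up to the top arm: 51 mm
- knob: black round knob, 52 mm across, 26 mm tall, 0.06 kg, pushed on the box's spindle. Origin: centre of its flat underside, z up. Bore from below 16 mm wide, 14 mm deep. Seated, its underside is 14 mm above the panel, only the 13 mm spindle in the gap. Springs hold it: about 6 to 15 N straight up; free when raised some 10 mm, clear of the spindle at 14 mm
- spindle_tip (a point): top end of the box's upright steel spindle, 13 mm in diameter, 28 mm above the panel (73 mm above the bench), at x = 0, y = +25 mm in the box's frame; z up. With the knob seated, the knob's origin is 14 mm below this point
- control_box: grey box with aluminium panel, 100 (x) by 140 (y) mm, panel 45 mm above the bench, screwed down. Origin: centre of its underside; x points away from the robot, give or take its yaw. Knob at y = +25 mm; lamp and button, up to 11 mm high, at y = -46 mm; nut plate 1.5 mm high, 26 across, at the spindle's foot. The way under the knob along the box's +x is free
- board: plain brown fibreboard sheet lying flat on the bench, fixed, 170 mm (its x) by 220 mm (its y), 6 mm thick. Origin: centre of its underside
- tape_roll: roll of masking tape lying flat, 96 mm in diameter, 24 mm high; a bystander, origin under its centre
- tape_measure: tape measure, 66 by 84 by 44 mm, beyond the box; a bystander, origin under its centre
Things that resemble listed ones, but are neither listed nor needed, are in the scene too. What is shaped like the puller but turquoise is not meant.

How it is judged (in metres and radians):
On the way, in this order (a step that is already met when the one before it is completed fails the run):
1. the fork is hooked under the knob while the knob is still seated on the spindle (horizontal distance between fork_seat and knob below 0.014 m and z of knob in the frame of fork_seat between -0.002 and 0.015 m and z of knob in the frame of spindle_tip below -0.009 m and horizontal distance between knob and spindle_tip below 0.005 m), for 0.1 s.
2. the knob has been pulled off and rides level on the fork, clear above the spindle's end (z of knob in the frame of spindle_tip above 0.003 m and horizontal distance between fork_seat and knob below 0.016 m and z of knob in the frame of fork_seat below 0.004 m and contact force between puller and knob above 0.1 N), for 0.1 s.
At the end, for the whole second after the job is handed in: Puller upright (0.1 rad) and at rest, foot on the sheet (origin within 62 mm in x and 87 mm in y of its centre, underside 3 to 10 mm above the sheet's underside); knob level (0.15 rad) on the fork, axis within 18 mm of the fork seat, underside within 4 mm above or 3 mm below fork top (x of puller in the frame of board between -0.062 and 0.062 m and y of puller in the frame of board between -0.087 and 0.087 m and z of puller in the frame of board between 0.003 and 0.01 m and angle between puller's own z axis and vertical below 0.1 rad and angle between knob's own z axis and vertical below 0.15 rad and horizontal distance between fork_seat and knob below 0.018 m and z of knob in the frame of fork_seat between -0.003 and 0.004 m and linear speed of each of puller, knob below 0.02 m/s); the robot touches nothing.
It fails at once if the gripper or arm touches the knob with more than 1 N (contact force between any of the fingers, the arm and knob above 1 N).
It fails at once if the knob is tilted by more than 0.35 rad (pried off or dropped) (angle between knob's own z axis and vertical above 0.35 rad).
It fails at once if the tape roll or tape measure is moved by more than 20 mm (distance of any of tape_roll, tape_measure from where it was at the start of the episode above 0.02 m).
It also fails if it takes over 58 s, if anything falls off the work surface, if the arm or the gripper's body presses on something with over 40 N, if the wrist force passes 120 N, or if a joint passes its speed limit or range.

### The arm

A 6-joint arm with a two-finger parallel gripper is mounted at the origin on a cart in front of the work surface, level with it; the furniture and walls round the work are solid. World frame = base frame: x ahead of the robot, y to its left, z up, the work surface at z = 0. Lengths are in mm, angles in degrees, forces in N, time in s.
With the tool pointing down it reaches from about 300 to 850 mm from the base axis. Payload 4.2 kg.
Tool frame: the origin (TCP) lies at the very end of the fingers, on their centre line; the grasp point (between the pads) lies 19 mm behind it; x points along the fingers, z is the direction in which the jaws open and shut, and the axes are right-handed (so a half turn about x gives the same grasp; the last joint's range is limited). The gripper opens to 91 mm and grips with 3 to 60 N. Pads are 32 mm wide; open, the fingers measure 118 mm over their backs; the gripper's body (76 mm by 178 mm) begins 60 mm behind the grasp point.
Start: joints at [-69.385, 18.312, 89.639, -0, 72.044, -1.146], TCP at [213.178, -534.043, 177.476] pointing down, gripper open.
Joint ranges: [-177.97, 177.97], [-48.28, 115.42], [12.27, 149.76], [-77.06, 257.06], [2.81, 150.46], [-146.56, 146.56]. Speed limits (degrees/s): [147.25, 147.25, 180, 180, 180, 180].

### API

Orientations are given as [roll, pitch, yaw] about the fixed x, y, z axes, in that order (R = Rz(yaw) Ry(pitch) Rx(roll)).
In Python, from workcell import state, grab_frame, camera_info, env, search_frame, place_of gives the robot as it stands.
- The arm moves only by the tool drive_tool, never from a script. Its argument "plan" is a list of rows, each a list of 7 numbers: the turn, a rotation vector about the world's x, y, z in degrees, then the shift along the world's x, y, z in mm, then the finger opening in mm, from 0 to 91.2. In form: [[wx, wy, wz, dx, dy, dz, jaw], ...]. A call has 1 to 10 rows; each row is the pose to reach, as a shift and turn from the pose measured when the call began; what a row does not reach only later rows make up. A row lasts 1/8 s, in which the tool goes at most 62.5 mm and 10.7 degrees, less where a joint would pass 70% of its speed; a pose out of reach is approached as far as the arm can. A call with a gripper value outside its range is refused whole. The fingers move at their own pace and stop on an object; "grip_force" is the grip in N (left out, the last holds). Time passes only in rows, so rows that repeat a pose let the fingers close. It gives the time, the measured TCP pose, the force and the opening at its end, in the units of the state.
- state(): the state, without advancing time (a new reading comes with each control period).
- grab_frame(name): name is "side" or "top" or "wrist"; returns the picture (480x640x3 uint8, red, green, blue); there is no depth.
- camera_info(name): a dict with "intrinsics" (3x3 intrinsics, pixels), "origin" and "orientation" of the camera in the world; the wrist camera has in their place "hand_eye" (4x4, takes a point from camera to tool coordinates, whose origin is the TCP and whose axes are the tool frame's). Camera axes: x right, y down, z forward; pixel columns grow to the right and rows downward; lengths in mm; the calibration is good to about 2 mm. A picture is of the moment at which its call begins: read the wrist's pose just before it. camera_info takes no time and is no camera call.
- env.job_done(): hands the job in, once; it reports no verdict.
Trained networks look in the newest picture that a camera, given by its name, has taken for a name from the list of things; names that differ only in an ending like _2 or _b are one class to them, and where a whole thing is asked for, a point or a joint stands for the part that bears it (a point fixed in the world has none). Each returns a list of dicts, best first, with "p" (0 to 1); they miss things now and then, are a little off and sometimes report something else, mostly with a low value. They report only what shows in the picture. A call takes as long as a camera call. They do not tell look-alikes from the thing itself.
- search_frame(camera, label): "rect" ([left, top, right, bottom] as shares, 0 to 1, of the picture: columns of its width, rows of its height, round what is visible of it).
- place_of(camera, label): "location" ([column, row] as shares, 0 to 1, of the picture: columns of its width, rows of its height: a listed point, or the origin of a listed thing).
The state is a dict: "time_s": time; "qpos": joint angles; "qvel": joint speeds; "effort": joint torques, N m; "ee_pos": TCP position; "ee_rot": TCP orientation; "force": force on the tool from outside, world axes, zero at the start; "torque": the same for the moment, N m; "gripper_width": finger opening in mm.
Only numpy, scipy, OpenCV 4.12 (cv2) and the standard library are available. Lean on these libraries where they do the work, as an engineer would, in place of code of your own. Each camera call takes 0.05 s, during which the arm holds its last target. There are 200 camera calls.

## Working session

There is one attempt and no reset: what is moved stays moved. The work goes in short steps, Python scripts to look and compute and a tool call to move; the robot and the scene stay as the last step left them, time stands still between calls to the robot, and variables do not carry over. Pictures are saved under pics/ and viewed, about 8 in all and at most 12, crops included, and the job is handed in when it is done.

Besides the shell and the picture viewer there is one more tool, called after "Call:" by a JSON object that holds its "api" and its "payload", one argument or row to a line. drive_tool: Moves the arm, as the interface text tells. Its arguments: {"type":"object","properties":{"plan":{"type":"array"},"grip_force":{"type":"number"}},"required":["plan"]}

```bash
mkdir -p pics
cat > h.py <<'E'
import numpy as np, cv2
from workcell import *
from scipy.spatial.transform import Rotation as R
def cam(n):
    i=camera_info(n); K=np.array(i["intrinsics"])
    if "hand_eye" in i:
        s=state(); T=np.eye(4); T[:3,:3]=R.from_euler('xyz',s["ee_rot"],degrees=True).as_matrix(); T[:3,3]=s["ee_pos"]
        T=T@np.array(i["hand_eye"]); return K,T[:3,:3],T[:3,3]
    o=np.array(i["orientation"]); Rm=o if o.shape==(3,3) else R.from_euler('xyz',o,degrees=True).as_matrix()
    return K,Rm,np.array(i["origin"])
def toz(c,px,z):
    K,Rm,o=c; d=Rm@np.linalg.solve(K,[px[0],px[1],1]); return o+d*(z-o[2])/d[2]
def proj(c,p):
    K,Rm,o=c; q=K@(Rm.T@(np.array(p)-o)); return q[:2]/q[2]
def save(n,im): cv2.imwrite("pics/"+n,im[:,:,::-1])
E
python3 - <<'E'
from h import *
print(state()); 
for n in ("top","side"):
    c=cam(n); print(n,camera_info(n)); im=grab_frame(n); save(n+"0.png",im)
    for l in ["puller","fork_seat","knob","spindle_tip","control_box","board","tape_roll","tape_measure"]:
        print(l,[(np.round(np.array(d["location"])*[640,480],1).tolist(),round(d["p"],2)) for d in place_of(n,l)][:3])
E
```

```text
{'time_s': 0.0, 'qpos': array([-6.93849425e+01,  1.83525010e+01,  8.97068739e+01,  2.03406047e-04,
        7.20442855e+01, -1.14607536e+00]), 'qvel': array([ 0.10313705, -0.03974635, -0.02685573, -0.0441998 ,  0.09500976,
       -0.07017406]), 'effort': array([-2.33221239e-03, -4.12462413e+01, -2.31971616e+01,  7.26694940e-02,
        4.57408628e-02, -1.34859092e-04]), 'ee_pos': array([ 212.97117137, -533.48291931,  176.60855925]), 'ee_rot': array([178.74703567,  89.89633935, 110.50810565]), 'force': array([ 0.21351616, -0.78223865, -0.57281397]), 'torque': array([ 0.00811202, -0.02859255, -0.01942515]), 'gripper_width': 91.24816675108269}
top {'intrinsics': array([[478.67334946,   0.        , 309.52611252],
       [  0.        , 478.67334946, 233.81273171],
       [  0.        ,   0.        ,   1.        ]]), 'origin': array([343.23810781,  56.47946085, 921.04107437]), 'orientation': array([-1.67108094e+02, -3.07909920e-03, -9.14903708e+01])}
puller [([173.9, 227.5], 0.69), ([232.1, 250.1], 0.59)]
fork_seat [([232.9, 253.4], 0.82), ([177.4, 224.0], 0.58)]
knob [([294.8, 281.5], 0.73)]
spindle_tip [([296.3, 285.3], 0.85)]
control_box [([308.5, 289.4], 0.64)]
board [([432.7, 231.9], 0.82)]
tape_roll [([218.6, 326.9], 0.79)]
tape_measure [([313.3, 158.8], 0.86)]
side {'intrinsics': array([[465.78123164,   0.        , 312.72915607],
       [  0.        , 465.78123164, 243.63850738],
       [  0.        ,   0.        ,   1.        ]]), 'origin': array([380.18003815, 688.28978416, 615.15927072]), 'orientation': array([-129.01215839,    0.5716406 , -168.12848365])}
puller [([244.6, 395.8], 0.8), ([290.9, 340.8], 0.69)]
fork_seat [([291.9, 334.8], 0.9), ([243.6, 393.7], 0.86)]
knob [([352.0, 271.5], 0.66)]
spindle_tip [([347.1, 266.9], 0.95)]
control_box [([352.8, 286.9], 0.66)]
board [([319.7, 204.9], 0.84)]
tape_roll [([376.5, 369.1], 0.74)]
tape_measure [([225.1, 259.3], 0.71), ([322.4, 205.5], 0.61)]
```

View pics/top0.png

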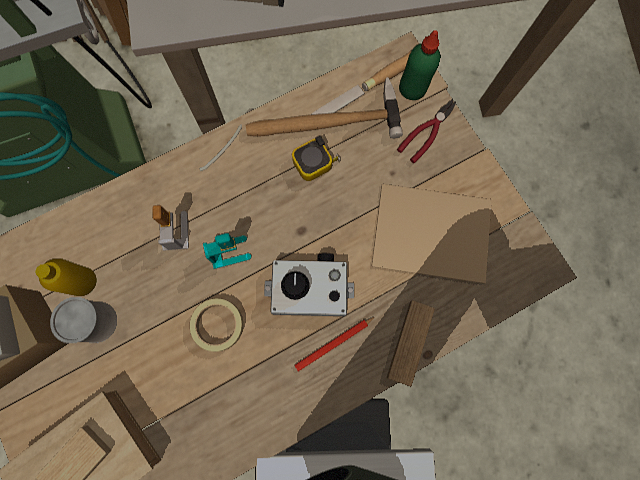

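View pics/side0.png

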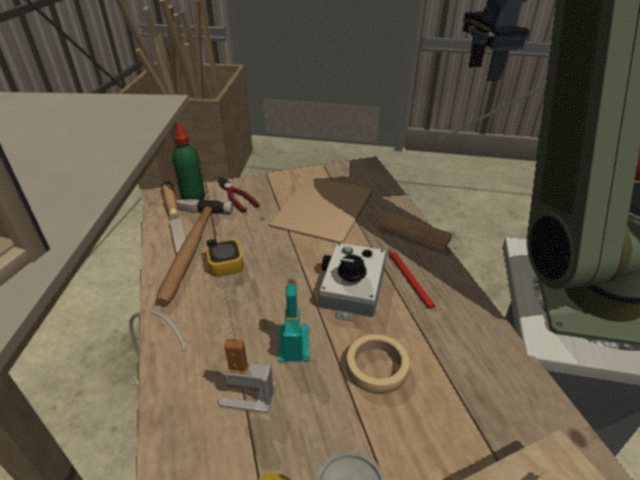

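Two candidates are shaped like the puller. In the top picture they are the turquoise one at (232,250), a look-alike, and the grey steel one with a wooden grip at (174,228), which fits the description. I'll confirm in an enlarged crop and triangulate.

Run:
```python
from h import *
t,s=cv2.imread("pics/top0.png"),cv2.imread("pics/side0.png")
a=cv2.resize(t[185:265,135:215],(400,400),interpolation=cv2.INTER_CUBIC)
b=cv2.resize(s[330:420,200:290],(400,400),interpolation=cv2.INTER_CUBIC)
c=cv2.resize(t[185:345,200:360],(400,400),interpolation=cv2.INTER_CUBIC)
cv2.imwrite("pics/crop1.png",np.hstack([a,b]))
ct,cs=cam("top"),cam("side")
D={"puller":(173.9,227.5,244.6,395.8,0),"fork_seat":(177.4,224,243.6,393.7,5),"decoy":(232.1,250.1,290.9,340.8,0),"knob":(294.8,281.5,352,271.5,59),"spin":(296.3,285.3,347.1,266.9,73),"box":(308.5,289.4,352.8,286.9,0),"board":(432.7,231.9,319.7,204.9,0),"roll":(218.6,326.9,376.5,369.1,0),"meas":(313.3,158.8,225.1,259.3,0)}
for k,v in D.items(): print(k,toz(ct,v[:2],v[4]).round(1),toz(cs,v[2:4],v[4]).round(1))
# box panel & board corners
g=cv2.cvtColor(t,cv2.COLOR_BGR2HSV)
m=((g[:,:,1]<40)&(g[:,:,2]>150)).astype(np.uint8); m[:, :265]=0;m[:,355:]=0;m[:250]=0;m[325:]=0
cn=max(cv2.findContours(m,0,2)[0],key=cv2.contourArea); r=cv2.boxPoints(cv2.minAreaRect(cn)); print(r)
w=np.array([toz(ct,p,45) for p in r]); print(w.round(1),w.mean(0))
for p in [(381,184),(492,196),(486,283),(372,265)]: print("board",toz(ct,p,6).round(1))
```

```text
puller [573.8 319.    0. ] [568.  320.5   0. ]
fork_seat [579.5 311.    5. ] [569.1 320.4   5. ]
decoy [525.2 203.4   0. ] [525.1 205.7   0. ]
knob [452.8  80.2  59. ] [442.8  80.6  59. ]
spin [444.2  77.3  73. ] [451.2  85.8  73. ]
box [444.4  55.8   0. ] [441.9  58.3   0. ]
board [ 551.5 -192.4    0. ] [ 556.  -197.5    0. ]
roll [378.  227.4   0. ] [379.6 233.6   0. ]
meas [711.3  39.1   0. ] [705.8  29.9   0. ]
[[271.42484 311.73083]
 [272.62918 259.9449 ]
 [346.19406 261.6557 ]
 [344.98972 313.44165]]
[[400.8 123.9  45. ]
 [495.8 120.9  45. ]
 [489.  -15.3  45. ]
 [394.3  -9.1  45. ]] [444.98329859  55.11144441  45.        ]
board [651.5 -95.2   6. ]
board [ 620.6 -315.3    6. ]
board [ 447.2 -284.5    6. ]
board [487.7 -68.1   6. ]
```

View pics/crop1.png

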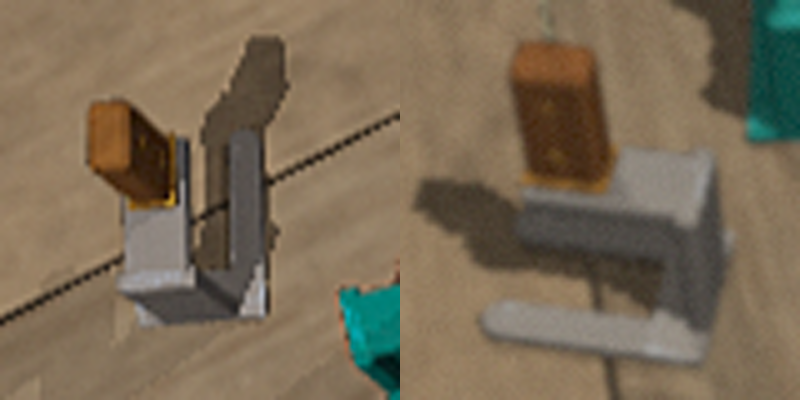

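The crop confirms it: the grey steel hook with a wooden grip is the right puller, and its fork opens toward world +x. Next I'll work out the yaw and the tool axes.

Run:
```python
from h import *
ct,cs=cam("top"),cam("side")
T=lambda x,y:(135+x/5,185+y/5); S=lambda x,y:(200+(x-400)*90/400,330+y*90/400)
for n,p,z in [("griptop",T(110,133),120),("backL",T(143,326),0),("backR",T(268,318),0),("prongtipR",T(246,130),5),("armRback",T(193,278),65),("armLback",T(120,283),65)]: print(n,toz(ct,p,z).round(1))
for n,p,z in [("griptop",S(553,58),120),("armback far",S(700,200),65),("armback near",S(715,150),65),("tip",S(485,318),5)]: print(n,toz(cs,p,z).round(1))
s=state(); M=R.from_euler('xyz',s["ee_rot"],degrees=True).as_matrix(); print(M.round(3)); print(np.array(camera_info("wrist")["hand_eye"]).round(3)); print(camera_info("wrist")["intrinsics"])
```

```text
griptop [572.9 315.2 120. ]
backL [528.5 337.5   0. ]
backR [530.4 288.7   0. ]
prongtipR [605.7 298.4   5. ]
armRback [532.8 300.1  65. ]
armLback [531.7 326.8  65. ]
griptop [570.2 318.5 120. ]
armback far [527.3 321.6  65. ]
armback near [527.8 302.4  65. ]
tip [600.3 340.1   5. ]
[[-0.     0.929  0.371]
 [-0.     0.371 -0.929]
 [-1.    -0.     0.   ]]
[[  -0.      -0.243    0.97  -208.144]
 [  -0.      -0.97    -0.243   67.688]
 [   1.      -0.       0.      -0.295]
 [   0.       0.       0.       1.   ]]
[[349.86449515   0.         319.79157819]
 [  0.         349.86449515 245.398384  ]
 [  0.           0.           1.        ]]
```

Call:
{"api": "drive_tool", "payload": {
  "plan": [
    [0, 0, 0, 20, 40, 90, 60],
    [0, 0, -5, 60, 130, 90, 60],
    [0, 0, -10, 110, 250, 90, 60],
    [0, 0, -15, 160, 370, 90, 60],
    [0, 0, -19.5, 210, 490, 90, 60],
    [0, 0, -19.5, 260, 610, 90, 60],
    [0, 0, -19.5, 310, 730, 90, 60],
    [0, 0, -19.5, 340, 800, 90, 60],
    [0, 0, -19.5, 350, 850, 90, 60],
    [0, 0, -19.5, 350, 850, 90, 60]
  ]
}}

```text
time_s: 2.15
ee_pos: [442.0, 9.1, 264.9]
ee_rot: [69.0, 89.9, -18.8]
force: [1.0, -0.5, 0.5]
gripper_width: 59.6
```

Call:
{"api": "drive_tool", "payload": {
  "plan": [
    [0, 0, 0, 0, 0, 0, 60]
  ]
}}

```text
time_s: 2.28
ee_pos: [442.8, 12.6, 264.7]
ee_rot: [107.1, 89.9, 19.8]
force: [-0.6, -0.5, -0.1]
gripper_width: 59.9
```

The tool happens to be above the box now, so I'll take a wrist look here.

```bash
cat >> h.py <<'E'
def look(name,labels,zs):
    c=cam("wrist"); im=grab_frame("wrist"); save(name,im); np.savez("pics/"+name+".npz",*c)
    for l,z in zip(labels,zs):
        for d in place_of("wrist",l)[:2]:
            p=np.array(d["location"])*[640,480]; print(l,p.round(1),round(d["p"],2),toz(c,p,z).round(1))
E
python3 - <<'E'
from h import *
look("w1.png",["knob","spindle_tip","control_box"],[59,73,0])
E
```

```text
knob [261.6 215.2] 0.64 [440.9  82.1  59. ]
control_box [288.7 206.4] 0.97 [444.8  55.    0. ]
```

View pics/w1.png

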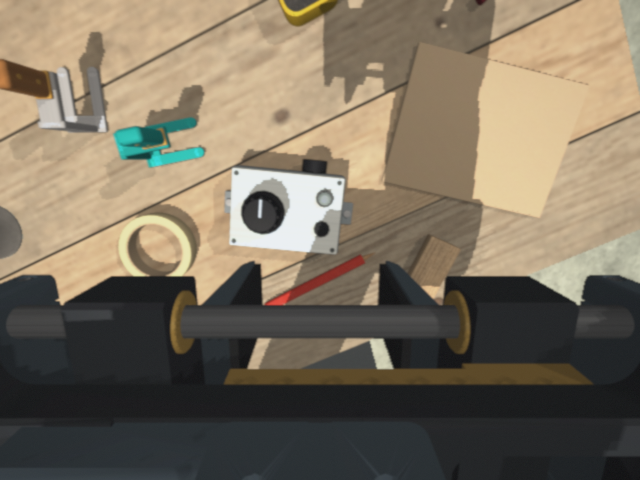

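Call:
{"api": "drive_tool", "payload": {
  "plan": [
    [0, 0, 0, 20, 60, 0, 60],
    [0, 0, 0, 50, 120, 0, 60],
    [0, 0, 0, 75, 180, 0, 60],
    [0, 0, 0, 100, 240, 0, 60],
    [0, 0, 0, 129, 303, 0, 60],
    [0, 0, 0, 129, 303, 0, 60],
    [0, 0, 0, 129, 303, 0, 60],
    [0, 0, 0, 129, 303, 0, 60]
  ]
}}

```text
time_s: 3.48
ee_pos: [570.5, 308.6, 265.4]
ee_rot: [29.1, 89.9, -58.8]
force: [1.0, -0.1, -0.8]
gripper_width: 60.1
```

Run:
```python
from h import *
print(state()["ee_pos"],state()["qpos"])
M=R.from_euler('xyz',state()["ee_rot"],degrees=True).as_matrix(); print(M[:,2])
look("w2.png",["puller","fork_seat"],[0,5])
```

```text
[570.49360282 308.62168718 265.41284226] [ 2.74614734e+01  2.32205117e+01  6.97238851e+01 -1.13732599e-01
  8.70482255e+01  1.15403331e+02]
[ 0.03601476 -0.99934975  0.00173552]
puller [317.9 207.6] 0.84 [572.5 310.9   0. ]
puller [396.9 247.9] 0.58 [519.9 198.5   0. ]
fork_seat [393.1 247.1] 0.78 [522.1 205.1   5. ]
fork_seat [313.7 204.8] 0.58 [576.7 316.6   5. ]
```

View pics/w2.png

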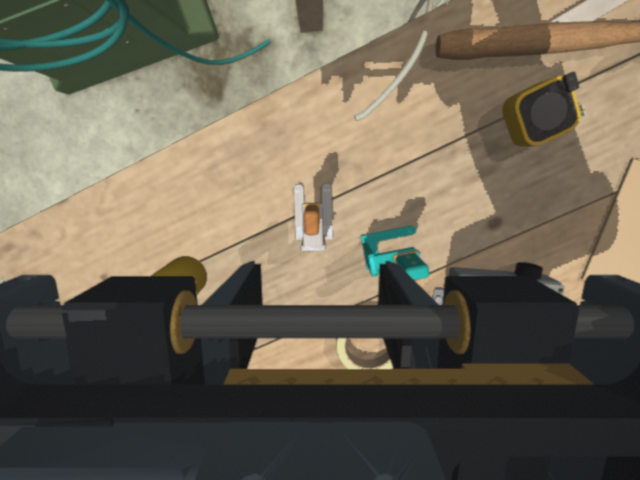

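Wrist view 1 shows the knob at (263,212) on the panel. Wrist view 2 shows the puller below at (312,215), fork up (world +x), and the look-alike at (397,250). I'll overlay model outlines to refine both.

```bash
cat >> h.py <<'E'
def ld(n):
    z=np.load("pics/"+n+".npz"); return [z[k] for k in z.files], cv2.imread("pics/"+n)
def pose(x,y,z,yaw,P):
    a=np.radians(yaw); P=np.array(P,float); return np.c_[x+P[:,0]*np.cos(a)-P[:,1]*np.sin(a), y+P[:,0]*np.sin(a)+P[:,1]*np.cos(a), z+P[:,2]]
def rect(x0,x1,y0,y1,z): return [(x0,y0,z),(x1,y0,z),(x1,y1,z),(x0,y1,z)]
def circ(cx,cy,r,z): return [(cx+r*np.cos(t),cy+r*np.sin(t),z) for t in np.linspace(0,6.283,40)]
PUL=[rect(-13,13,-8,8,120),rect(-44,13,-15,15,65),rect(-44,32,-25,25,5),rect(-24,32,-12,12,5),rect(-44,32,-25,25,0)]
BOX=[rect(-50,50,-70,70,45),circ(0,25,26,85),circ(0,25,26,59)]
def overlay(im,c,crop,k,L,po,cols=((0,255,0),(255,0,0),(0,0,255),(255,0,255),(255,255,0))):
    x0,y0,x1,y1=crop; o=cv2.resize(im[y0:y1,x0:x1],None,fx=k,fy=k,interpolation=cv2.INTER_CUBIC)
    for l,col in zip(L,cols):
        q=np.array([(proj(c,p)+.5-[x0,y0])*k for p in pose(*po,l)]); cv2.polylines(o,[np.int32(q.round())],True,col,1)
    return o
E
python3 - <<'E'
from h import *
c1,i1=ld("w1.png"); c2,i2=ld("w2.png"); ct=cam("top"); it=cv2.imread("pics/top0.png")
g=cv2.cvtColor(i1,cv2.COLOR_BGR2HSV); m=((g[:,:,1]<50)&(g[:,:,2]>130)).astype(np.uint8); m[:155]=0;m[260:]=0;m[:,:230]=0;m[:,349:]=0
cn=max(cv2.findContours(m,0,2)[0],key=cv2.contourArea); r=cv2.boxPoints(cv2.minAreaRect(cn)); w=np.array([toz(c1,p,45) for p in r]); print(w.round(1).tolist(),w.mean(0))
# dark knob blob centroid, both views (top face z=85 dominates)
A=overlay(i2,c2,(280,170,360,260),5,PUL,(572,315.5,0,2.3)); B=overlay(i1,c1,(220,150,360,260),3,BOX,(445,55,0,-2.8))
C=overlay(it,ct,(135,185,215,275),5,PUL,(572,315.5,0,2.3)); 
h=450; A,C=[a[:450,:400] for a in(A,C)]
o=np.full((450+340,800,3),0,np.uint8); o=np.zeros((600,800,3),np.uint8)
o[:330,:]=0; o[0:270,0:240]=cv2.resize(A,(240,270)); 
o=np.hstack([A,C]); cv2.imwrite("pics/ovA.png",o); 
D=overlay(it,ct,(255,240,365,330),3,BOX,(445,55,0,-2.8)); Z=np.zeros((330,760,3),np.uint8); Z[:,:420]=B; Z[:270,425:755]=D; cv2.imwrite("pics/ovB.png",Z)
E
```

```text
[[399.6, 132.0, 45.0], [495.9, 121.1, 45.0], [489.2, -16.1, 45.0], [391.8, -12.8, 45.0]] [444.12711753  56.03854858  45.        ]
```

View pics/ovA.png

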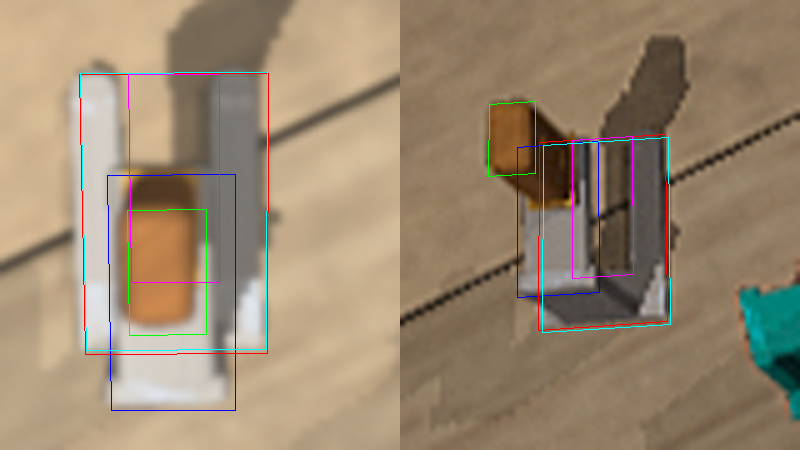

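View pics/ovB.png

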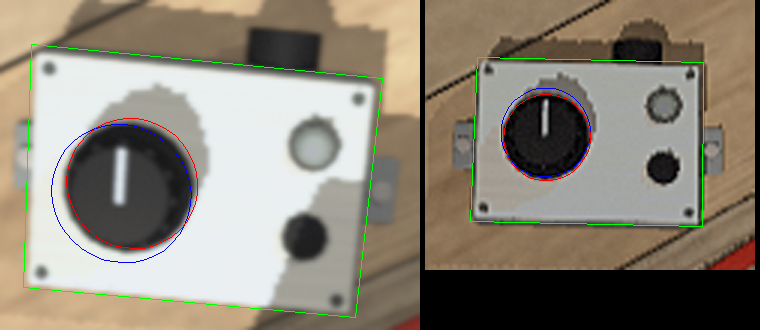

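Outlines fit within about 2 mm. Puller is at about (573,317) with yaw 2°; box is at (445,55) with yaw −2.8°; knob is at about (446,80). I'll grasp the puller now.

Call:
{"api": "drive_tool", "payload": {
  "plan": [
    [0, 0, 0, 2, 8, -30, 50],
    [0, 0, 0, 2, 8, -80, 50],
    [0, 0, 0, 2, 8, -130, 50],
    [0, 0, 0, 2, 8, -165, 50],
    [0, 0, 0, 2, 8, -182, 50],
    [0, 0, 0, 2, 8, -189, 50],
    [0, 0, 0, 2, 8, -189, 50]
  ]
}}

```text
time_s: 4.5
ee_pos: [573.1, 317.5, 77.8]
ee_rot: [87.3, 89.8, -0.6]
force: [1.0, 0.2, 0.4]
gripper_width: 50.0
```

Call:
{"api": "drive_tool", "payload": {
  "plan": [
    [0, 0, 0, 0, 0, 0, 30],
    [0, 0, 0, 0, 0, 0, 20],
    [0, 0, 0, 0, 0, 0, 10],
    [0, 0, 0, 0, 0, 0, 5],
    [0, 0, 0, 0, 0, 0, 5],
    [0, 0, 0, 0, 0, 0, 5]
  ],
  "grip_force": 45
}}

```text
time_s: 5.25
ee_pos: [573.1, 317.6, 78.1]
ee_rot: [89.8, 89.8, 1.9]
force: [-0.7, 0.0, 1.9]
gripper_width: 15.2
```

Call:
{"api": "drive_tool", "payload": {
  "plan": [
    [0, 0, 0, 0, 0, 20, 5],
    [0, 0, 0, 0, 0, 60, 5],
    [0, 0, 0, -40, 0, 70, 5],
    [0, 0, 0, -90, 0, 70, 5],
    [0, 0, -2, -140, 0, 70, 5],
    [0, 0, -3, -185, -10, 70, 5],
    [0, 0, -4, -210, -35, 70, 5],
    [0, 0, -5, -212, -80, 70, 5],
    [0, 0, -5, -212, -125, 70, 5],
    [0, 0, -5, -212, -170, 70, 5]
  ]
}}

```text
time_s: 6.5
ee_pos: [360.5, 146.2, 147.7]
ee_rot: [82.3, 89.8, -10.5]
force: [0.5, -0.4, -3.3]
gripper_width: 15.5
```

Run:
```python
from h import *
s=state(); print(s["ee_pos"],s["ee_rot"],s["gripper_width"],s["force"],s["qpos"])
```

```text
[360.51872668 146.20200319 147.68499704] [ 82.3065157   89.80840399 -10.54893811] 15.455781216450902 [ 0.4818509  -0.42426914 -3.27345224] [ 2.04747231e+01  2.67466464e+00  1.14300355e+02 -1.10963924e-01
  6.28608344e+01  1.13380652e+02]
```

Call:
{"api": "drive_tool", "payload": {
  "plan": [
    [0, 0, 0, 0, -30, 0, 5],
    [0, 0, 0, 0, -55, 0, 5],
    [0, 0, 0, 0, -62, -10, 5],
    [0, 0, 0, 0, -62, -17, 5],
    [0, 0, 0, 0, -62, -19, 5],
    [0, 0, 0, 0, -62, -19, 5]
  ]
}}

```text
time_s: 7.25
ee_pos: [360.5, 84.8, 128.4]
ee_rot: [80.2, 89.8, -12.6]
force: [0.4, 0.5, -2.5]
gripper_width: 15.3
```

Run:
```python
from h import *
s=state(); print(s["ee_pos"],s["ee_rot"])
look("w3.png",["knob","fork_seat","spindle_tip","control_box","puller"],[59,55.5,73,0,50.5])
p=s["ee_pos"]; po=(p[0],p[1],p[2]-78,-2.8)
o=[]
c,im=ld("w3.png")
a=overlay(im,c,(180,60,400,280),3,PUL,po); 
b=cv2.resize(im[60:280,180:400],None,fx=1,fy=1)
B=(445,55,0,-2.8)
for l,col in zip(BOX,((0,255,0),(255,0,0),(0,0,255))):
    q=np.array([(proj(c,x)+.5-[180,60])*3 for x in pose(*B,l)]); cv2.polylines(a,[np.int32(q)],True,col,1)
ct=cam("side"); it=grab_frame("side")
save("side3.png",it)
cv2.imwrite("pics/ov3.png",cv2.resize(a,(560,560)))
i2=it[:,:,::-1].copy()
e=overlay(i2,ct,(280,210,430,330),4,PUL,po)
cv2.imwrite("pics/ov3s.png",e)
```

```text
[360.47244865  84.81039375 128.37948311] [ 80.23346767  89.84662215 -12.55738767]
knob [319.1 134.3] 0.6 [445.4  81.2  59. ]
fork_seat [320.3 242.9] 0.92 [360.   84.4  55.5]
fork_seat [170.9  47.7] 0.78 [510.9 185.7  55.5]
control_box [345.2 139.5] 0.83 [443.5  57.2   0. ]
puller [178.8  55.2] 0.8 [507.1 182.4  50.5]
puller [321.4 240.8] 0.59 [360.5  83.4  50.5]
```

View pics/ov3.png

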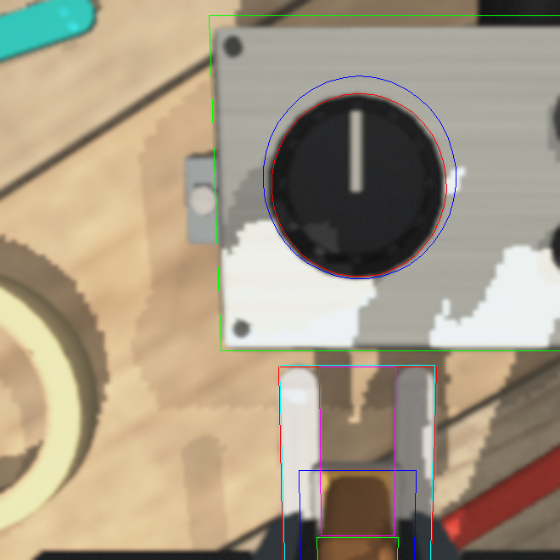

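View pics/ov3s.png

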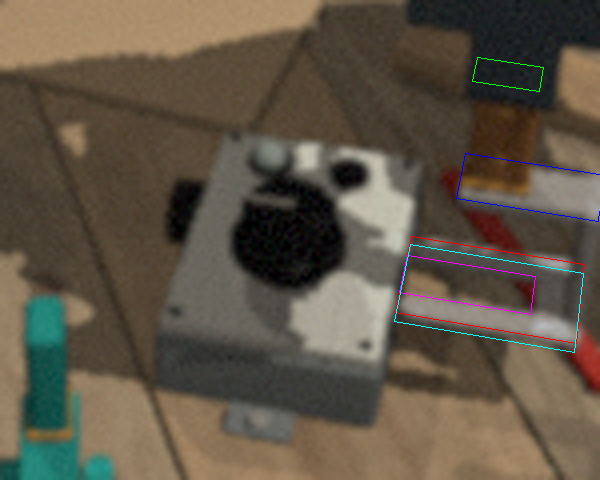

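The overlay fits: the fork is centred on the knob's line and level in the gap. Sliding in.

Call:
{"api": "drive_tool", "payload": {
  "plan": [
    [0, 0, 0, 10, -0.5, 0, 5],
    [0, 0, 0, 20, -1, 0, 5],
    [0, 0, 0, 30, -1.5, 0, 5],
    [0, 0, 0, 40, -2, 0, 5],
    [0, 0, 0, 48, -2.3, 0, 5],
    [0, 0, 0, 54, -2.6, 0, 5],
    [0, 0, 0, 60, -2.9, 0, 5],
    [0, 0, 0, 60, -2.9, 0, 5]
  ]
}}

```text
time_s: 8.6
ee_pos: [421.0, 81.4, 128.8]
ee_rot: [84.6, 89.8, -8.2]
force: [-0.1, 0.0, -2.4]
gripper_width: 15.3
```

Call:
{"api": "drive_tool", "payload": {
  "plan": [
    [0, 0, 0, 6, -0.3, 0, 5],
    [0, 0, 0, 12, -0.6, 0, 5],
    [0, 0, 0, 18, -0.9, 0, 5],
    [0, 0, 0, 23, -1.1, 0, 5],
    [0, 0, 0, 25, -1.2, 0, 5],
    [0, 0, 0, 25, -1.2, 0, 5],
    [0, 0, 0, 25, -1.2, 0, 5]
  ]
}}

```text
time_s: 9.48
ee_pos: [445.7, 80.2, 128.8]
ee_rot: [83.7, 89.8, -9.1]
force: [-0.3, 0.3, -2.9]
gripper_width: 15.4
```

Run:
```python
from h import *
s=state(); print(s["ee_pos"],s["force"],s["torque"])
look("w4.png",["knob","fork_seat"],[59,55.5])
save("side4.png",grab_frame("side")[200:340,270:450].repeat(4,0).repeat(4,1))
```

```text
[445.74228264  80.22152436 128.76481825] [-0.26380737  0.3476922  -2.91784973] [-0.00263273 -0.00421094  0.02138906]
knob [318.9 243.5] 0.56 [445.6  80.9  59. ]
knob [612.6 101.5] 0.4 [ 543.1 -142.7   59. ]
fork_seat [181.6 151.6] 0.55 [523.5 183.9  55.5]
```

View pics/side4.png

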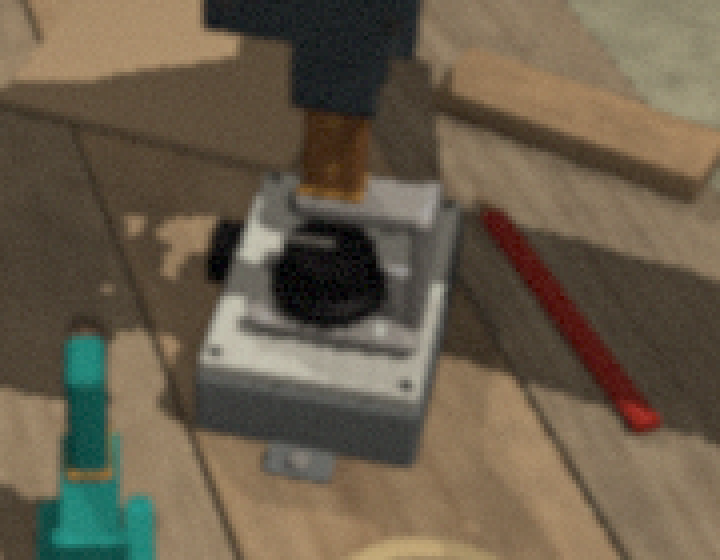

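The side view shows the fork under the knob with the knob still seated, and there is no lateral force. Pulling straight up.

Call:
{"api": "drive_tool", "payload": {
  "plan": [
    [0, 0, 0, 0, 0, 2, 5],
    [0, 0, 0, 0, 0, 4, 5],
    [0, 0, 0, 0, 0, 6, 5],
    [0, 0, 0, 0, 0, 8, 5],
    [0, 0, 0, 0, 0, 10, 5],
    [0, 0, 0, 0, 0, 12, 5],
    [0, 0, 0, 0, 0, 14, 5],
    [0, 0, 0, 0, 0, 16, 5]
  ],
  "grip_force": 55
}}

```text
time_s: 10.68
ee_pos: [447.1, 80.4, 146.5]
ee_rot: [92.6, 89.6, -0.2]
force: [-0.5, -0.7, -3.0]
gripper_width: 14.9
```

Call:
{"api": "drive_tool", "payload": {
  "plan": [
    [0, 0, 0, 0, 0, 2, 5],
    [0, 0, 0, 0, 0, 4, 5],
    [0, 0, 0, 0, 0, 7, 5],
    [0, 0, 0, 0, 0, 11, 5],
    [0, 0, 0, 0, 0, 15, 5],
    [0, 0, 0, 0, 0, 20, 5],
    [0, 0, 0, 0, 0, 24, 5],
    [0, 0, 0, 0, 0, 26, 5],
    [0, 0, 0, 0, 0, 26, 5]
  ]
}}

```text
time_s: 11.8
ee_pos: [447.2, 80.4, 172.6]
ee_rot: [93.1, 89.6, 0.2]
force: [-0.2, 0.1, -2.3]
gripper_width: 15.0
```

Run:
```python
from h import *
s=state(); print(s["ee_pos"],s["ee_rot"],s["force"],s["torque"])
look("w5.png",["knob","fork_seat","board"],[97.5,97.5,0])
save("side5.png",grab_frame("side")[170:310,270:450].repeat(4,0).repeat(4,1))
```

```text
[447.16876318  80.42371842 172.62667067] [93.06422425 89.57606574  0.21905953] [-0.1531422   0.06459048 -2.30423938] [0.01589236 0.03549622 0.01538401]
knob [320.3 244.4] 0.7 [445.2  80.1  97.5]
fork_seat [198.3 156.9] 0.74 [520.6 172.5  97.5]
board [578.4 108.3] 0.82 [ 551.8 -189.8    0. ]
```

View pics/side5.png

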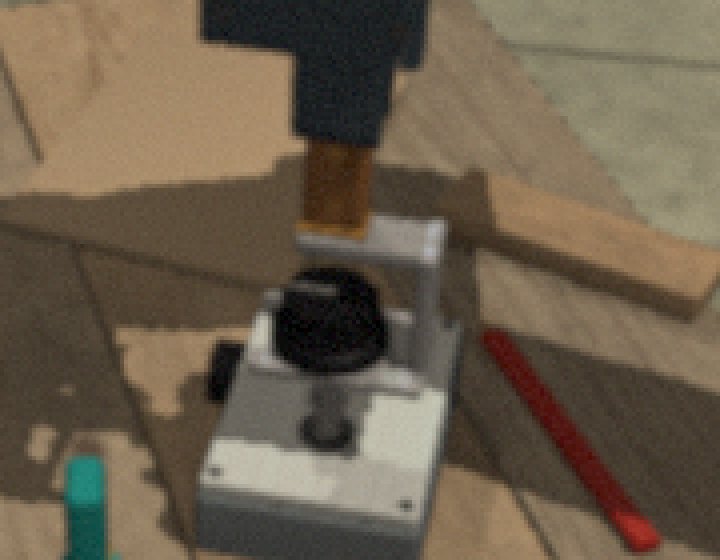

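The knob is off the spindle and level on the fork. The bare spindle is visible at (328,420). Carrying it gently to the board at about (552,-191).

Call:
{"api": "drive_tool", "payload": {
  "plan": [
    [0, 0, 0, 1, -3, 0, 5],
    [0, 0, 0, 4, -9, 0, 5],
    [0, 0, 0, 8, -18, 0, 5],
    [0, 0, 0, 12, -29, 0, 5],
    [0, 0, 0, 16, -40, 0, 5],
    [0, 0, 0, 21, -51, 0, 5],
    [0, 0, 0, 25, -62, 0, 5],
    [0, 0, 0, 30, -73, 0, 5],
    [0, 0, 0, 33, -82, 0, 5],
    [0, 0, 0, 35, -86, 0, 5]
  ]
}}

```text
time_s: 13.3
ee_pos: [482.2, -6.2, 172.3]
ee_rot: [93.0, 89.6, 0.1]
force: [0.3, -0.7, -3.1]
gripper_width: 15.2
```

Call:
{"api": "drive_tool", "payload": {
  "plan": [
    [0, 0, 0, 2, -5, 0, 5],
    [0, 0, 0, 5, -13, 0, 5],
    [0, 0, 0, 10, -24, 0, 5],
    [0, 0, 0, 14, -35, 0, 5],
    [0, 0, 0, 19, -46, 0, 5],
    [0, 0, 0, 23, -57, 0, 5],
    [0, 0, 0, 28, -68, 0, 5],
    [0, 0, 0, 33, -80, 0, 5],
    [0, 0, 0, 37, -90, 0, 5],
    [0, 0, 0, 39, -95, 0, 5]
  ]
}}

```text
time_s: 14.55
ee_pos: [521.4, -101.9, 172.2]
ee_rot: [93.6, 89.6, 0.7]
force: [-0.4, -0.1, -3.0]
gripper_width: 15.3
```

Run:
```python
from h import *
s=state(); print(s["ee_pos"],s["ee_rot"],s["force"],s["gripper_width"])
c=cam("top"); im=grab_frame("top"); save("top6.png",im)
look("w6.png",["knob","fork_seat","board"],[97.5,97.5,0])
```

```text
[ 521.4364549  -101.85977332  172.22896958] [93.62887508 89.62260097  0.71825278] [-0.42527774 -0.133652   -3.04431957] 15.264848761330978
knob [318.6 244.2] 0.7 [ 520.  -101.1   97.5]
fork_seat [ 38.5 234.8] 0.84 [539.7 129.8  97.5]
fork_seat [169.9  47.6] 0.31 [673.4  -0.   97.5]
board [397.1 187.5] 0.64 [ 555.  -187.3    0. ]
```

Call:
{"api": "drive_tool", "payload": {
  "plan": [
    [0, 0, 0, 2, -5, 0, 5],
    [0, 0, 0, 5, -13, 0, 5],
    [0, 0, 0, 10, -24, 0, 5],
    [0, 0, 0, 14, -35, 0, 5],
    [0, 0, 0, 19, -46, 0, 5],
    [0, 0, 0, 23, -57, 0, 5],
    [0, 0, 0, 28, -68, 0, 5],
    [0, 0, 0, 33, -80, 0, 5],
    [0, 0, 0, 35, -87, 0, 5],
    [0, 0, 0, 36, -90, 0, 5]
  ]
}}

```text
time_s: 16.05
ee_pos: [557.0, -191.3, 172.1]
ee_rot: [98.2, 89.6, 5.3]
force: [-0.2, -0.0, -3.1]
gripper_width: 15.2
```

Call:
{"api": "drive_tool", "payload": {
  "plan": [
    [0, 0, 0, 0, 0, -3, 5],
    [0, 0, 0, 0, 0, -10, 5],
    [0, 0, 0, 0, 0, -20, 5],
    [0, 0, 0, 0, 0, -32, 5],
    [0, 0, 0, 0, 0, -44, 5],
    [0, 0, 0, 0, 0, -56, 5],
    [0, 0, 0, 0, 0, -66, 5],
    [0, 0, 0, 0, 0, -74, 5],
    [0, 0, 0, 0, 0, -79, 5],
    [0, 0, 0, 0, 0, -80, 5]
  ]
}}

```text
time_s: 17.3
ee_pos: [556.9, -191.3, 91.9]
ee_rot: [99.4, 89.7, 6.5]
force: [0.2, -0.0, -2.9]
gripper_width: 14.7
```

Run:
```python
from h import *
s=state(); print(s["ee_pos"],s["ee_rot"],s["force"],s["gripper_width"])
look("w7.png",["knob","board"],[15,0])
im=grab_frame("side"); save("side7.png",im)
save("side7c.png",im[130:270,250:430].repeat(4,0).repeat(4,1))
```

```text
[ 556.93307927 -191.26345939   91.91238024] [99.38121666 89.66342609  6.48759259] [ 0.16196996 -0.00567    -2.88888992] 14.716920820602333
```

View pics/side7c.png

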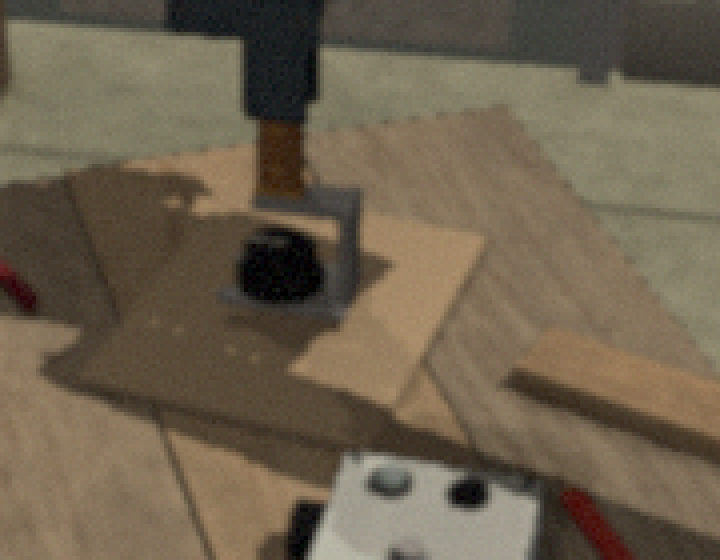

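The fork hovers about 8 mm above the middle of the board with the knob level on it. Lowering to contact.

Call:
{"api": "drive_tool", "payload": {
  "plan": [
    [0, 0, 0, 0, 0, -1.5, 5],
    [0, 0, 0, 0, 0, -3, 5],
    [0, 0, 0, 0, 0, -4.5, 5],
    [0, 0, 0, 0, 0, -6, 5],
    [0, 0, 0, 0, 0, -6.5, 5],
    [0, 0, 0, 0, 0, -6.5, 5]
  ]
}}

```text
time_s: 18.25
ee_pos: [557.3, -191.4, 86.0]
ee_rot: [95.6, 89.6, 2.7]
force: [0.2, 0.3, -3.1]
gripper_width: 15.0
```

Call:
{"api": "drive_tool", "payload": {
  "plan": [
    [0, 0, 0, 0, 0, -0.5, 5],
    [0, 0, 0, 0, 0, -1, 5],
    [0, 0, 0, 0, 0, -1, 5]
  ]
}}

```text
time_s: 18.62
ee_pos: [557.3, -191.3, 85.0]
ee_rot: [95.8, 89.6, 2.9]
force: [-0.1, 0.0, -2.6]
gripper_width: 14.8
```

Call:
{"api": "drive_tool", "payload": {
  "plan": [
    [0, 0, 0, 0, 0, -0.5, 5],
    [0, 0, 0, 0, 0, -1, 5],
    [0, 0, 0, 0, 0, -1, 5]
  ]
}}

```text
time_s: 19.0
ee_pos: [557.6, -191.4, 84.3]
ee_rot: [94.1, 89.6, 1.2]
force: [0.7, 0.3, -0.8]
gripper_width: 15.0
```

Call:
{"api": "drive_tool", "payload": {
  "plan": [
    [0, 0, 0, 0, 0, -0.5, 5],
    [0, 0, 0, 0, 0, -1, 5],
    [0, 0, 0, 0, 0, -1, 5]
  ]
}}

```text
time_s: 19.38
ee_pos: [558.0, -191.4, 84.1]
ee_rot: [92.3, 89.5, -0.6]
force: [-0.9, 1.3, 5.4]
gripper_width: 15.1
```

Contact is made at about 8 N. I'll ease off slightly and open slowly.

Call:
{"api": "drive_tool", "payload": {
  "plan": [
    [0, 0, 0, 0, 0, 0.5, 5],
    [0, 0, 0, 0, 0, 0.5, 5]
  ],
  "grip_force": 5
}}

```text
time_s: 19.62
ee_pos: [557.8, -191.4, 84.1]
ee_rot: [93.9, 89.5, 1.0]
force: [0.4, 0.2, -2.0]
gripper_width: 15.8
```

Call:
{"api": "drive_tool", "payload": {
  "plan": [
    [0, 0, 0, 0, 0, 0, 17],
    [0, 0, 0, 0, 0, 0, 20],
    [0, 0, 0, 0, 0, 0, 25],
    [0, 0, 0, 0, 0, 0, 32],
    [0, 0, 0, 0, 0, 0, 40],
    [0, 0, 0, 0, 0, 0, 40]
  ]
}}

```text
time_s: 20.38
ee_pos: [557.8, -191.4, 84.2]
ee_rot: [93.4, 89.5, 0.5]
force: [0.5, -0.4, 0.0]
gripper_width: 39.7
```

Call:
{"api": "drive_tool", "payload": {
  "plan": [
    [0, 0, 0, 0, 0, 5, 40],
    [0, 0, 0, 0, 0, 15, 40],
    [0, 0, 0, 0, 0, 30, 40],
    [0, 0, 0, 0, 0, 50, 40],
    [0, 0, 0, 0, 0, 80, 40],
    [0, 0, 0, 0, 0, 120, 40],
    [0, 0, 0, 0, 0, 150, 40],
    [0, 0, 0, 0, 0, 160, 40],
    [0, 0, 0, 0, 0, 160, 40]
  ]
}}

```text
time_s: 21.5
ee_pos: [557.8, -191.4, 244.6]
ee_rot: [91.3, 89.5, -1.6]
force: [0.2, -0.8, -0.5]
gripper_width: 40.3
```

Run:
```python
from h import *
s=state(); print(s["ee_pos"],s["force"])
for n in ("side","top","wrist"):
    c=cam(n); im=grab_frame(n); save(n+"9.png",im)
    for l,z in (("puller",6),("fork_seat",11),("knob",11),("board",0),("tape_roll",0),("tape_measure",0)):
        for d in place_of(n,l)[:2]:
            p=np.array(d["location"])*[640,480]; print(n,l,p.round(1),round(d["p"],2),toz(c,p,z).round(1))
# how much the side view differs from the pre-release one is small if upright; check grip blob direction
im=cv2.imread("pics/side9.png"); g=cv2.cvtColor(im,cv2.COLOR_BGR2HSV)
c=cam("side")
for z in (65,92.5,120): print("model grip axis px",proj(c,(558,-191.4,6+z)).round(1))
m=((g[:,:,0]>5)&(g[:,:,0]<16)&(g[:,:,1]>150)).astype(np.uint8); q=proj(c,(558,-191.4,98)).astype(int)
w=m[q[1]-25:q[1]+25,q[0]-15:q[0]+15]; ys,xs=np.nonzero(w); print("grip px", (xs+q[0]-15).mean(),(ys+q[1]-25).mean(),ys.min()+q[1]-25,ys.max()+q[1]-25,len(xs))
```

```text
[ 557.83125422 -191.43031674  244.60106278] [ 0.23111005 -0.82843925 -0.52864997]
side puller [321.5 202.5] 0.96 [ 552.2 -199.3    6. ]
side puller [291.9 340.6] 0.87 [522.2 209.7   6. ]
side fork_seat [321.1 202.8] 0.82 [ 551.4 -190.7   11. ]
side fork_seat [293.2 334.5] 0.8 [522.  200.7  11. ]
side knob [318.  203.5] 0.71 [ 557.8 -186.4   11. ]
side board [324. 207.] 0.58 [ 544.6 -190.8    0. ]
side tape_roll [376.  366.8] 0.61 [380.8 229.5   0. ]
side tape_measure [225.7 258.6] 0.64 [705.3  27.7   0. ]
top puller [433.8 228.3] 0.82 [ 557.4 -193.6    6. ]
top puller [230.3 251.9] 0.69 [520.5 206.    6. ]
top fork_seat [232.  250.8] 0.93 [521.7 201.8  11. ]
top fork_seat [432.  226.8] 0.68 [ 559.3 -188.9   11. ]
top knob [431.6 226.2] 0.82 [ 560.5 -188.3   11. ]
top board [428.9 232.3] 0.86 [ 550.9 -184.9    0. ]
top tape_roll [217.  327.4] 0.81 [377.2 230.4   0. ]
top tape_measure [313.7 157.2] 0.91 [714.7  38.2   0. ]
top tape_measure [429.  233.2] 0.29 [ 549.1 -184.9    0. ]
wrist puller [323.8 214. ] 0.87 [ 556.9 -196.3    6. ]
wrist puller [ 31.1 256.9] 0.58 [519.3 193.7   6. ]
wrist fork_seat [ 22.  253.6] 0.86 [525.5 200.1  11. ]
wrist fork_seat [321.6 212.4] 0.71 [ 559.8 -193.7   11. ]
wrist knob [319.9 216.1] 0.81 [ 555.2 -191.2   11. ]
wrist tape_measure [125.8 102.6] 0.96 [704.   36.7   0. ]
model grip axis px [318.3 179.9]
model grip axis px [318.2 169.1]
model grip axis px [318.2 157.9]
grip px 319.49397590361446 169.289156626506 159 192 166
```

All consistent: the puller is upright (grip pixels lie on the model axis) and the knob is within a few mm of the fork seat. The bystanders have not moved. Handing in.

```bash
python3 -c "
from workcell import *
print(env.job_done(), state()['time_s'])"
```

```text
the job is handed in; nothing more can be done
the job is handed in; nothing more can be done
```

The job is handed in; no verdict was reported. I gripped the steel puller with the wooden grip (not the turquoise look-alike) and slid its fork under the seated knob along the box's +x. I then pulled straight up until the knob came off level, stood the puller near the middle of the sheet, let go and retreated upward. The clock read about 21.5 s after the retreat, well inside the 58 s limit.

**What the last checks showed** (positions in mm):
- **Puller:** at about (557,-193) from the top and wrist cameras, against a board centre of about (552,-191). The grip's pixel centre lay about 1 px off the axis of the upright model.
- **Knob:** within about 8 mm of the fork seat in every view.
- **Tape roll and tape measure:** within about 5 mm of their first estimates, which is detection noise.

**What disagreed or was not checked:**
- **Camera spread:** the side camera put the puller about 6 mm and the board about 10 mm away from the top camera's estimates. All of these are well inside tolerance.
- **After release:** I had used all 12 picture views, so the final state was checked by detections and pixels only, not by eye. The knob's level was last seen by eye about 8 mm above the sheet.

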